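# Find the spacer's blind bore on the gauge pin and present it bore-up

### The job

Lift the spacer that sits on the rack's left post up and off, and find by feel which of its ends has the deep blind bore: try its ends on the level gauge pin until the pin goes right in to the bottom. Then draw it off, turn it so that the bore faces straight up, and finish while still holding it in the gripper, at rest, with its lower end at least 16 cm above the table, ready for a stud to be dropped in. Leave the other spacer on its post.

Things in the scene. Friction and masses are not known exactly. Their poses are not given: they have to be found in the camera images.
- spacer_1_mid (a point): centre of one of two look-alike aluminium spacers, 84 mm long (own x), 40 x 40 mm across, 0.3 kg; which post it is on varies. It sits level, length roughly away from the robot, the post up through its 14 mm cross hole (own z, in the middle). Each end face has a central 18 mm round opening: one is the blind bore, 24 mm deep, the other a recess 6 mm deep. Whether +x or -x is the bore is not told here
- spacer_2_mid (a point): centre of the other spacer, the same in shape, size and axes as the first. Which of its two ends (+x or -x) has the 24 mm deep bore and which the 6 mm recess is not told either and may differ from the first: try it on the gauge pin
- post_left (a point): left (+y) post of the dark steel rack (base 90 x 270 x 8 mm, fixed to the table): point on its axis on top of the round shoulder (36 mm across, 60 mm above the table) on which a spacer rests. An 8 mm pin goes on 50 mm up from here: a spacer is off once its underside is over 50 mm above this point. Posts 170 mm apart
- post_right (a point): the same point on the rack's right (-y) post, which carries the spacer to be left alone
- pin_tip (a point): tip of the gauge's level pin, 85 mm above the table. The pin is 10 mm thick with a round tip, points along this frame's +y (to the robot's left and a little towards it; z up) and stands out 32 mm from an 18 mm collar on an upright steel plate, 60 mm wide and 110 mm high, fixed to the table. Pushed on the pin, a recess stops after 6 mm, the bore after 24 mm
Things that resemble listed ones, but are neither listed nor needed, are in the scene too. Of the things shaped like the part that bears pin_tip, the dark steel one is meant.

How it is judged:
On the way, in this order (a step that is already met when the one before it is completed fails the run):
1. the spacer from the left post is held, lifted clear of the post (((height (world z) of spacer_1_mid above 0.135 m and contact force between the fingers and spacer_1 above 1 N and (distance between spacer_2_mid and post_right below 0.03 m and horizontal distance between spacer_2_mid and post_right below 0.015 m)) or (height (world z) of spacer_2_mid above 0.135 m and contact force between the fingers and spacer_2 above 1 N and (distance between spacer_1_mid and post_right below 0.03 m and horizontal distance between spacer_1_mid and post_right below 0.015 m)))), for 0.1 s.
2. the gauge pin is at least 16 mm deep in its bore (the bore is 24 mm deep) (((x of pin_tip in the frame of spacer_1_mid between 0.012 and 0.026 m and y of pin_tip in the frame of spacer_1_mid between -0.008 and 0.008 m and z of pin_tip in the frame of spacer_1_mid between -0.008 and 0.008 m and (distance between spacer_2_mid and post_right below 0.03 m and horizontal distance between spacer_2_mid and post_right below 0.015 m)) or (x of pin_tip in the frame of spacer_2_mid between -0.026 and -0.012 m and y of pin_tip in the frame of spacer_2_mid between -0.008 and 0.008 m and z of pin_tip in the frame of spacer_2_mid between -0.008 and 0.008 m and (distance between spacer_1_mid and post_right below 0.03 m and horizontal distance between spacer_1_mid and post_right below 0.015 m)))), for 0.1 s.
At the end, for the whole second after the job is handed in: the spacer from the left post is held in the fingers, bore up within 15 degrees of vertical, its middle at least 190 mm above the table, at rest; the other spacer still sits on the right post (within 15 mm) (((angle between spacer_1_mid's own x axis and vertical below 0.26 rad and height (world z) of spacer_1_mid above 0.19 m and contact force between the fingers and spacer_1 above 1 N and linear speed of spacer_1 below 0.03 m/s and angular speed of spacer_1 below 0.2 rad/s and (distance between spacer_2_mid and post_right below 0.03 m and horizontal distance between spacer_2_mid and post_right below 0.015 m)) or (angle between spacer_2_mid's own x axis and vertical above 2.8816 rad and height (world z) of spacer_2_mid above 0.19 m and contact force between the fingers and spacer_2 above 1 N and linear speed of spacer_2 below 0.03 m/s and angular speed of spacer_2 below 0.2 rad/s and (distance between spacer_1_mid and post_right below 0.03 m and horizontal distance between spacer_1_mid and post_right below 0.015 m)))); the arm keeps its last pose, push and grip.
It also fails if it takes over 72 s, if anything falls off the work surface, if the arm or the gripper's body presses on something with over 40 N, if the wrist force passes 120 N, or if a joint passes its speed limit or range.

### The arm

A 6-joint arm with a two-finger parallel gripper is mounted at the origin on a cart in front of the work surface, level with it; the furniture and walls round the work are solid. World frame = base frame: x ahead of the robot, y to its left, z up, the work surface at z = 0. Lengths are in m, angles in rad, forces in N, time in s.
With the tool pointing down it reaches from about 0.375 to 0.9 m from the base axis. Payload 3.1 kg.
Tool frame: the origin (TCP) lies between the finger pads; the fingertips stand 22 mm ahead of it and the grasp point (between the pads) lies 3 mm ahead of it; z points along the fingers, y is the line along which they close (so a half turn about z gives the same grasp; the last joint's range is limited). The gripper opens to 87 mm and grips with 3 to 60 N. Pads are 19 mm wide; open, the fingers measure 117 mm over their backs; the gripper's body (75 mm by 190 mm) begins 51 mm behind the grasp point.
Start: joints at [0.957, 0.527, 1.433, -0, 1.181, -0.178], TCP at [0.264, 0.567, 0.245] pointing down, gripper open.
Joint ranges: [-3.08, 3.08], [-0.75, 2.2], [0.22, 2.44], [-1.43, 4.57], [0, 2.65], [-2.85, 2.85]. Speed limits (rad/s): [2.79, 2.79, 3.14, 3.14, 3.14, 3.14].

### API

Orientations are given as a unit quaternion [x, y, z, w].
In Python, from rig import robot gives the robot as it stands.
- The arm moves only by the tool move_arm, never from a script. Its argument "series" is text: rows parted by semicolons, each of 6 numbers parted by spaces: the shift along the tool's x, y, z in mm, then the turn, a rotation vector about the tool's x, y, z in degrees. In form: dx dy dz ax ay az; .... A call has 1 to 8 rows; each row is the pose to reach, as a shift and turn from the pose commanded when the call began, along the tool's axes at that moment; what a row does not reach only later rows make up. A row lasts 1/12 s, in which the tool goes at most 41.7 mm and 7.16 degrees, less where a joint would pass 70% of its speed; a pose out of reach is approached as far as the arm can. A call with a gripper value outside its range is refused whole. "jaw" is the opening, from 0 (shut) to 1 (fully open), set as the call begins (left out, the last holds). The fingers move at their own pace and stop on an object; "newtons" is the grip in N (left out, the last holds). Time passes only in rows, so rows that repeat a pose let the fingers close. It gives the time, the measured TCP pose, the force, the opening and the grip force at its end, in the units of the state.
- robot.get_obs(): the state, without advancing time (a new reading comes with each control period).
- robot.camera(name): name is "scene" or "top" or "wrist"; returns a dict with "img" (384x512x3 uint8, red, green, blue), "mtx" (3x3 intrinsics, pixels), "world_to_cam" (4x4, takes a point from world to camera coordinates). Camera axes: x right, y down, z forward; pixel columns grow to the right and rows downward; lengths in m; the calibration is good to about 2 mm. A picture is of the moment at which its call begins. There is no depth.
- robot.hand_in(): hands the job in; it is judged then, once.
Trained networks look in a picture, given as the dict that the camera call returned (one of the last four; its "shot" number tells which), for a name from the list of things; names that differ only in an ending like _2 or _b are one class to them, and where a whole thing is asked for, a point or a joint stands for the part that bears it (a point fixed in the world has none). Each returns a list of dicts, best first, with "p" (0 to 1); they miss things now and then, are a little off and sometimes report something else, mostly with a low value. They report only what shows in the picture. A call takes as long as a camera call. They do not tell look-alikes from the thing itself.
- robot.search_frame(picture, thing): "xyz" ([x, y, z] in m, in world coordinates, good to about 4 mm: the middle of the surface that is visible of it).
- robot.tip_of(picture, thing): "xyz" ([x, y, z] in m, in world coordinates, good to about 4 mm: a listed point, or the origin of a listed thing).
The state is a dict: "time": time; "q": joint angles; "joint_velocities": joint speeds; "joint_torque": joint torques, N m; "position": TCP position; "tool_rot": TCP orientation; "ft_force": force on the tool from outside, world axes, zero at the start; "moment": the same for the moment, N m; "grip_width": finger opening in m; "grip_force": force on a finger pad.
Only numpy, scipy, OpenCV 4.12 (cv2) and the standard library are available. Lean on these libraries where they do the work, as an engineer would, in place of code of your own. Each camera call takes 0.05 s, during which the arm holds its last target. There are 200 camera calls.

## Working session

There is one attempt and no reset: what is moved stays moved. The work goes in short steps, Python scripts to look and compute and a tool call to move; the robot and the scene stay as the last step left them, time stands still between calls to the robot, and variables do not carry over. Pictures are saved under pics/ and viewed, at most 10 in all, crops included, and the job is handed in when it is done.

Besides the shell and the picture viewer there is one more tool, called after ">>>" as a command line: name --argument value ..., lists and objects as JSON in quotes. move_arm: Moves the arm, as the interface text tells. Its arguments: {"type":"object","properties":{"series":{"type":"string"},"jaw":{"type":"number"},"newtons":{"type":"number"}},"required":["series"]}

```bash
mkdir -p pics; ls
cat > h.py <<'E'
from rig import robot
import numpy as np, cv2
from scipy.spatial.transform import Rotation as R
def save(im,n): cv2.imwrite('pics/'+n,cv2.cvtColor(im,cv2.COLOR_RGB2BGR))
E
python3 - <<'E'
from h import *
np.set_printoptions(precision=4,suppress=True)
o=robot.get_obs(); print(o)
ims=[]
for c in ("scene","top"):
    d=robot.camera(c); ims.append(d["img"]); print(c,d["mtx"],d["world_to_cam"])
    for t in ("spacer_1_mid","post_left","post_right","pin_tip"):
        for r in robot.tip_of(d,t):
            p=np.array(r["xyz"]); q=d["world_to_cam"]@np.r_[p,1]; u=d["mtx"]@q[:3]; print(t,p,round(r["p"],2),(u[:2]/u[2]).round())
save(cv2.resize(ims[0],(800,600)),'a.png'); save(cv2.resize(ims[1],(800,600)),'b.png')
E
```

```text
pics
{'time': 0.0, 'q': array([ 0.9565,  0.5285,  1.4339, -0.    ,  1.1814, -0.1785]), 'joint_velocities': array([ 0.0015, -0.0007, -0.0011, -0.0002, -0.0017,  0.0012]), 'joint_torque': array([  0.0008, -44.005 , -17.6597,   0.0635,   0.0583,  -0.0001]), 'position': array([0.2634, 0.566 , 0.2436]), 'tool_rot': array([ 0.2162,  0.9764, -0.001 , -0.0004]), 'ft_force': array([ 0.2135,  0.0044, -0.6764]), 'moment': array([-0.0387, -0.0099,  0.0435]), 'grip_force': 0.0, 'grip_width': 0.08708708231508241}
scene [[438.7518   0.     245.7636]
 [  0.     438.7518 195.7275]
 [  0.       0.       1.    ]] [[ 0.5153 -0.857  -0.0055 -0.2285]
 [-0.6554 -0.3899 -0.6468  0.3938]
 [ 0.5522  0.3369 -0.7626  0.9048]
 [ 0.      0.      0.      1.    ]]
spacer_1_mid [0.5506 0.2898 0.0791] 0.75 [178. 150.]
post_left [0.5502 0.2893 0.0591] 0.83 [179. 155.]
post_right [0.5393 0.1218 0.0562] 0.81 [226. 180.]
post_right [0.5412 0.1231 0.0866] 0.45 [225. 172.]
pin_tip [ 0.5021 -0.1861  0.0864] 0.97 [325. 230.]
pin_tip [0.3713 0.0197 0.0845] 0.93 [223. 232.]
pin_tip [0.3939 0.2661 0.0817] 0.71 [149. 188.]
top [[374.9909   0.     256.7777]
 [  0.     374.9909 190.755 ]
 [  0.       0.       1.    ]] [[ 0.0069 -1.     -0.0036  0.0593]
 [-0.9981 -0.0066 -0.0609  0.4834]
 [ 0.0609  0.004  -0.9981  0.8841]
 [ 0.      0.      0.      1.    ]]
spacer_1_mid [0.5438 0.2898 0.0821] 0.79 [155. 161.]
spacer_1_mid [0.5377 0.1235 0.0582] 0.22 [230. 166.]
post_left [0.5465 0.2899 0.0637] 0.88 [157. 161.]
post_right [0.5372 0.124  0.0594] 0.88 [230. 166.]
post_right [0.5448 0.2922 0.0614] 0.68 [156. 162.]
pin_tip [0.3755 0.0213 0.0842] 0.93 [275. 238.]
pin_tip [ 0.5062 -0.1902  0.0843] 0.7 [371. 179.]
pin_tip [0.3957 0.2676 0.0868] 0.58 [163. 228.]
```

View pics/a.png

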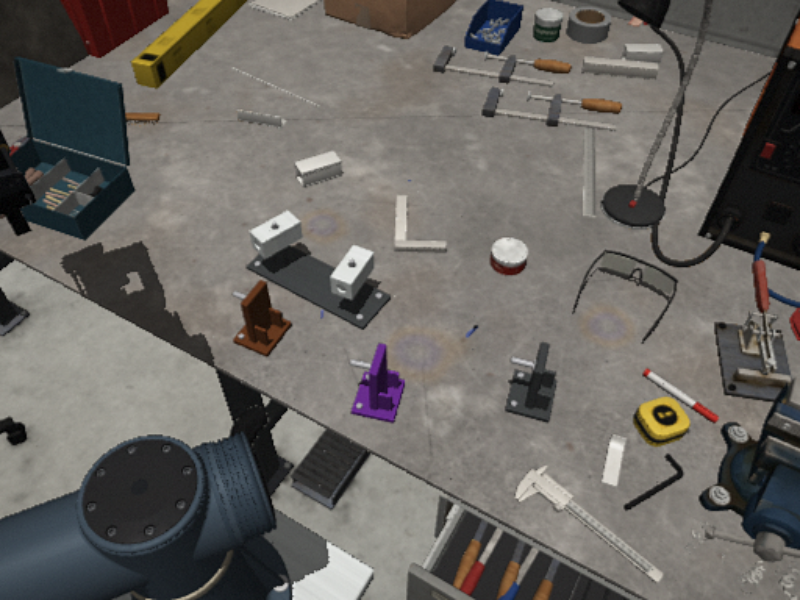

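View pics/b.png

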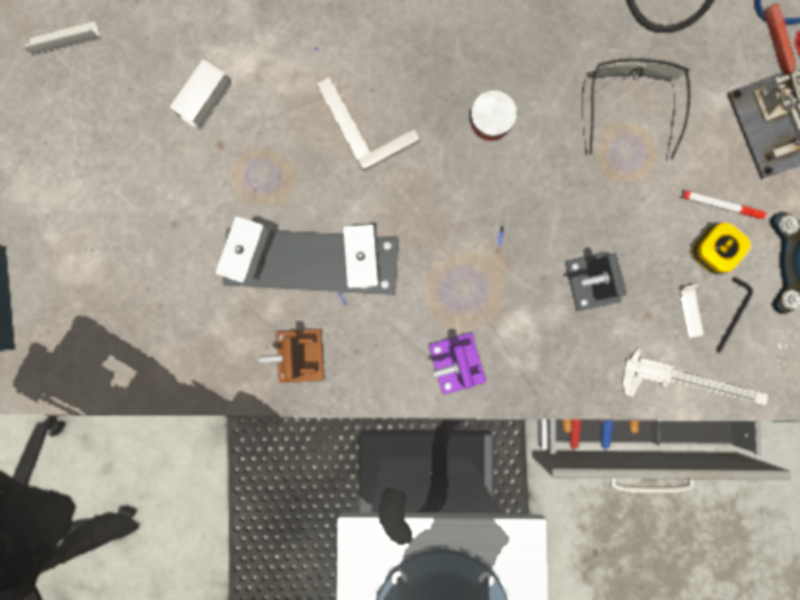

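The scene shows three gauge look-alikes: rust at about (258,320), purple at (378,385) and dark grey at (533,380), in the 800x600 scene view. The dark steel one fits the description. The rack holds a spacer at (275,235) on the left and (352,272) on the right. Network tips: dark pin (0.504,-0.188,0.085), left post (0.548,0.290,0.061). I'll move above the left spacer and confirm the gauge with a crop.

>>> move_arm --series "-40 -14 0 0 0 -1; -80 -28 0 0 0 -2; -118 -41 0 0 0 -3; -156 -54 0 0 0 -4; -194 -67 0 0 0 -5; -232 -80 0 0 0 -6; -270 -94 0 0 0 -7; -300 -104 0 0 0 -7" --jaw 1

```text
time: 1.17
position: [0.494, 0.3433, 0.2448]
tool_rot: [0.157, 0.988, -0.0, 0.001]
ft_force: [0.1, -0.4, 0.4]
grip_width: 0.0869
grip_force: 0.0
```

Run:
```python
from h import *
np.set_printoptions(precision=4,suppress=True)
ims=[]
for c in ("scene","top","wrist"):
    d=robot.camera(c); ims.append(d)
    print(c, [(t,np.array(r["xyz"]),round(r["p"],2)) for t in ("spacer_1_mid","post_left") for r in robot.tip_of(d,t)])
print(np.linalg.inv(ims[2]["world_to_cam"])); np.savez('w.npz',**{k:ims[2][k] for k in("mtx","world_to_cam")})
def crop(d,p,h):
    u=d["mtx"]@(d["world_to_cam"]@np.r_[p,1])[:3]; u=(u[:2]/u[2]).astype(int); print(u)
    return cv2.resize(d["img"][u[1]-h:u[1]+h,u[0]-h:u[0]+h],(400,400),interpolation=cv2.INTER_CUBIC)
g=[0.504,-.21,.07]
save(np.hstack([crop(ims[0],g,40),crop(ims[1],g,40)]),'c.png'); save(ims[2]["img"],'d.png')
o=robot.get_obs();print(o["position"],R.from_quat(o["tool_rot"]).as_matrix(),o["q"])
```

```text
scene [('spacer_1_mid', array([0.5509, 0.289 , 0.0825]), 0.67), ('post_left', array([0.5479, 0.2879, 0.0592]), 0.68)]
top [('spacer_1_mid', array([0.5458, 0.2901, 0.0821]), 0.7), ('post_left', array([0.5433, 0.29  , 0.0584]), 0.94)]
wrist [('spacer_1_mid', array([0.5499, 0.2904, 0.0795]), 0.92), ('post_left', array([0.5475, 0.296 , 0.0629]), 0.74)]
[[ 0.3065  0.9161  0.2583  0.4188]
 [ 0.9519 -0.2951 -0.0829  0.369 ]
 [ 0.0002  0.2713 -0.9625  0.3834]
 [ 0.      0.      0.      1.    ]]
[333 237]
[377 180]
[0.4906 0.3468 0.2446] [[-0.9519  0.3065 -0.0004]
 [ 0.3065  0.9519  0.0001]
 [ 0.0004 -0.0001 -1.    ]] [ 0.4294  0.4948  1.4952  0.0003  1.152  -0.8301]
```

View pics/c.png

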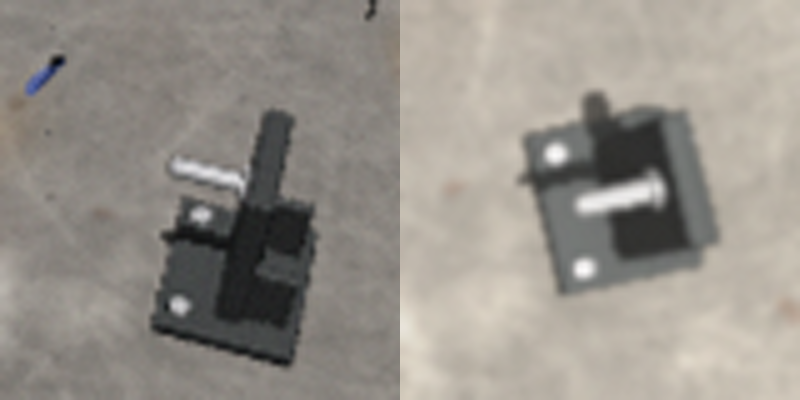

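View pics/d.png

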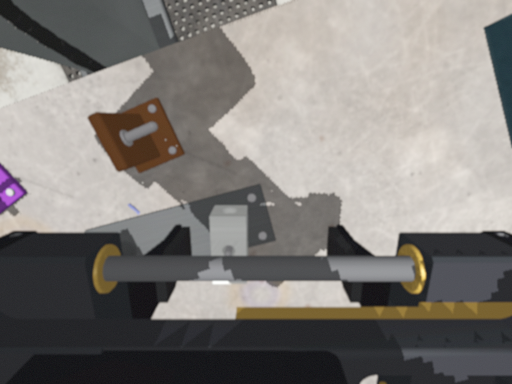

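The crop confirms that the dark steel gauge is the one meant, with its pin pointing left and a little towards the robot, at a yaw of about 102°. The wrist view shows the left spacer at (228,230), with its sides parallel to the tool's x, so the jaw yaw is right.

>>> move_arm --series "-36 -18 0 0 0 0; -72 -36 0 0 0 0; -72 -36 36 0 0 0; -72 -36 72 0 0 0; -72 -36 105 0 0 0; -72 -36 135 0 0 0; -72 -36 155 0 0 0; -72 -36 161 0 0 0"

```text
time: 2.28
position: [0.5461, 0.2893, 0.0798]
tool_rot: [0.155, 0.988, -0.002, -0.003]
ft_force: [-0.5, 0.7, 0.1]
grip_width: 0.0868
grip_force: 0.0
```

>>> move_arm --series "0 0 0 0 0 0; 0 0 0 0 0 0; 0 0 0 0 0 0; 0 0 0 0 0 0; 0 0 0 0 0 0; 0 0 0 0 0 0" --jaw 0 --newtons 35

```text
time: 2.78
position: [0.5499, 0.2894, 0.0848]
tool_rot: [0.156, 0.988, 0.001, 0.001]
ft_force: [-0.3, -0.6, -0.6]
grip_width: 0.0547
grip_force: 0.0
```

>>> move_arm --series "0 0 0 0 0 0; 0 0 0 0 0 0; 0 0 0 0 0 0; 0 0 0 0 0 0; 0 0 0 0 0 0; 0 0 0 0 0 0"

```text
time: 3.28
position: [0.5497, 0.2896, 0.084]
tool_rot: [0.156, 0.988, 0.0, 0.0]
ft_force: [-0.7, 1.6, 3.7]
grip_width: 0.0396
grip_force: 35.0
```

Run:
```python
from h import *
np.set_printoptions(precision=4,suppress=True)
d=robot.camera("top");print([(np.array(r["xyz"]),r["p"]) for r in robot.tip_of(d,"spacer_1_mid")])
for i in range(3):
    o=robot.get_obs();print(o["position"],o["tool_rot"],o["q"],o["grip_width"],o["grip_force"])
    robot.camera("wrist")
```

```text
[]
[0.5497 0.2896 0.084 ] [0.1562 0.9877 0.0004 0.0005] [ 0.305   0.7308  1.5624  0.0005  0.8471 -0.9523] 0.03952368320954118 34.997333374922164
[0.5497 0.2895 0.084 ] [0.1562 0.9877 0.0004 0.0005] [ 0.305   0.7308  1.5624  0.0004  0.8471 -0.9523] 0.039820822089987495 34.99731050411356
[0.5497 0.2896 0.084 ] [0.1562 0.9877 0.0005 0.0005] [ 0.3051  0.7308  1.5624  0.0005  0.8471 -0.9523] 0.039683364505281635 34.997115555015625
```

>>> move_arm --series "0 0 -20 0 0 0; 0 0 -50 0 0 0; 0 0 -85 0 0 0; 0 0 -100 0 0 0; 0 0 -100 0 0 0; -6 -36 -100 0 0 6; -13 -74 -100 0 0 12; -20 -112 -100 0 0 18"

```text
time: 4.2
position: [0.5311, 0.1753, 0.181]
tool_rot: [0.31, 0.951, -0.002, -0.002]
ft_force: [1.0, -1.3, -2.5]
grip_width: 0.0399
grip_force: 35.0
```

Run:
```python
from h import *
np.set_printoptions(precision=4,suppress=True)
d=robot.camera("scene");print([(np.array(r["xyz"]),r["p"]) for r in robot.tip_of(d,"spacer_1_mid")])
for i in range(2):
    robot.camera("wrist")
o=robot.get_obs();print(o["position"],o["tool_rot"],o["q"],o["grip_width"],o["grip_force"],o["ft_force"],R.from_quat(o["tool_rot"]).as_matrix())
```

```text
[(array([0.5327, 0.1742, 0.1765]), 0.81)]
[0.5322 0.175  0.1814] [ 0.3097  0.9508 -0.0011 -0.0022] [ 0.1182  0.5254  1.6558 -0.0001  0.9654 -0.8227] 0.03987245872963605 34.99666660063667 [ 0.6296 -0.4525 -2.1739] [[-0.8081  0.589  -0.0049]
 [ 0.589   0.8081 -0.0007]
 [ 0.0036 -0.0034 -1.    ]]
```

>>> move_arm --series "-18 -34 0 0 0 6; -36 -67 0 0 0 12; -54 -100 0 0 0 18; -72 -134 0 0 0 24; -90 -167 0 0 0 30; -108 -200 0 0 0 36; -126 -234 0 0 0 42; -145 -268 0 0 0 42"

```text
time: 5.07
position: [0.4931, -0.1259, 0.1824]
tool_rot: [0.629, 0.777, -0.0, -0.001]
ft_force: [0.7, 0.8, -2.3]
grip_width: 0.0397
grip_force: 35.0
```

```bash
cat > look.py <<'E'
from h import *
import sys
np.set_printoptions(precision=4,suppress=True)
for c in sys.argv[2:]:
    d=robot.camera(c)
    for t in ("pin_tip","spacer_1_mid"): print(c,t,[(np.array(r["xyz"]),round(r["p"],2)) for r in robot.tip_of(d,t)])
    save(d["img"],sys.argv[1]+c+'.png'); np.savez(f'{sys.argv[1]}{c}.npz',**{k:d[k] for k in("mtx","world_to_cam")})
o=robot.get_obs();m=R.from_quat(o["tool_rot"]).as_matrix();print(o["time"],o["position"],o["q"],o["ft_force"],m,sep='\n')
E
python3 look.py e scene top wrist
```

```text
scene pin_tip [(array([0.3695, 0.0221, 0.083 ]), 0.66), (array([ 0.5029, -0.1871,  0.087 ]), 0.6), (array([0.392 , 0.263 , 0.0813]), 0.59)]
scene spacer_1_mid []
top pin_tip [(array([0.3726, 0.0202, 0.0869]), 0.71), (array([0.3963, 0.2654, 0.089 ]), 0.7)]
top spacer_1_mid []
wrist pin_tip []
wrist spacer_1_mid [(array([ 0.4932, -0.1205,  0.1797]), 0.84)]
5.5167
[ 0.4936 -0.1238  0.1832]
[-0.4657  0.4624  1.783   0.0002  0.8973 -0.6787]
[-0.0142  0.2631 -2.5222]
[[-0.2113  0.9774 -0.0009]
 [ 0.9774  0.2113  0.0006]
 [ 0.0008 -0.0008 -1.    ]]
```

View pics/ewrist.png

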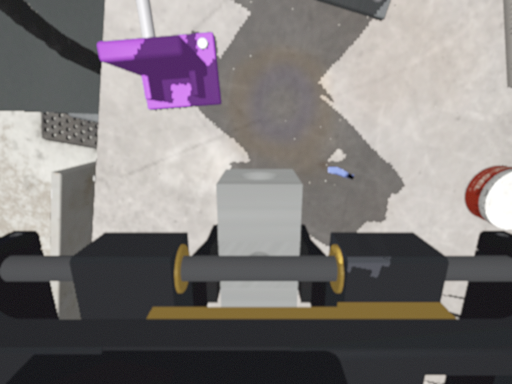

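Run:
```python
from h import *
np.set_printoptions(precision=4,suppress=True)
def ray(npz,u,v,z):
    d=np.load(npz);T=np.linalg.inv(d["world_to_cam"]);r=T[:3,:3]@np.linalg.inv(d["mtx"])@[u,v,1];return T[:3,3]+r*(z-T[2,3])/r[2]
f=lambda c:(c+.5)/5-.5
for n,pts,o in(("escene.npz",[(173,166),(242,183)],(293,197)),("etop.npz",[(178,205),(255,188)],(337,140))):
    a,b=[ray(n,f(x)+o[0],f(y)+o[1],.085) for x,y in pts];n_=a-b;print(a,b,np.degrees(np.arctan2(n_[1],n_[0])),np.linalg.norm(n_))
```

```text
[ 0.5058 -0.1914  0.085 ] [ 0.5135 -0.2239  0.085 ] 103.32751535836724 0.03330060882972267
[ 0.5029 -0.1928  0.085 ] [ 0.5107 -0.2269  0.085 ] 102.831035890004 0.03498608945833986
```

>>> move_arm --series "0 -4 30 0 0 0; 0 -4 60 0 0 0; 0 -4 85 0 0 0; 0 -4 94 0 0 0; 0 -4 94 0 0 0; -8 -4 94 0 0 0; -16 -4 94 0 0 0; -16 -4 94 0 0 0"

```text
time: 6.18
position: [0.4958, -0.1447, 0.0913]
tool_rot: [0.629, 0.777, 0.0, 0.003]
ft_force: [0.4, 0.2, -2.7]
grip_width: 0.0397
grip_force: 35.0
```

```bash
python3 look.py f scene
python3 - <<'E'
from h import *
im=cv2.imread('pics/fscene.png');cv2.imwrite('pics/f.png',cv2.resize(im[170:270,260:400],(784,560),interpolation=cv2.INTER_CUBIC))
E
```

```text
scene pin_tip [(array([ 0.5005, -0.1855,  0.088 ]), 0.83), (array([0.3704, 0.0223, 0.0871]), 0.6)]
scene spacer_1_mid []
6.3333
[ 0.4937 -0.1427  0.0906]
[-0.4992  0.6258  1.8381  0.0001  0.6756 -0.7085]
[ 0.2764  0.315  -2.3402]
[[-0.2077  0.9782  0.0019]
 [ 0.9782  0.2077 -0.0009]
 [-0.0013  0.0017 -1.    ]]
```

View pics/f.png

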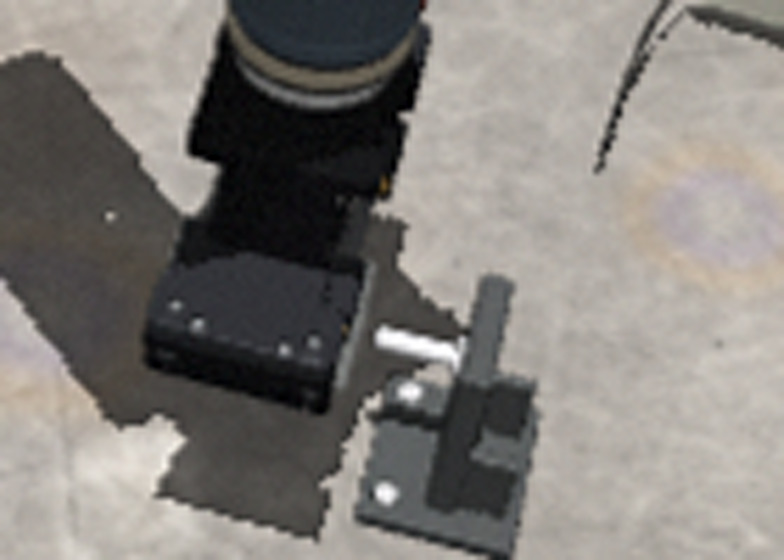

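The view shows the spacer's end just short of the pin tip at (380,337) and in line with it. I'll advance while watching the force.

>>> move_arm --series "-3 0 1 0 0 0; -6 0 1 0 0 0; -9 0 1 0 0 0; -12 0 1 0 0 0; -12 0 1 0 0 0; -12 0 1 0 0 0"

```text
time: 6.83
position: [0.4956, -0.1541, 0.0885]
tool_rot: [0.629, 0.777, 0.0, 0.0]
ft_force: [-0.3, 0.2, -2.4]
grip_width: 0.04
grip_force: 35.0
```

>>> move_arm --series "-2 0 0 0 0 0; -4 0 0 0 0 0; -6 0 0 0 0 0; -6 0 0 0 0 0; -6 0 0 0 0 0"

```text
time: 7.25
position: [0.4969, -0.1598, 0.0885]
tool_rot: [0.629, 0.777, 0.0, 0.0]
ft_force: [-1.5, 0.7, -2.8]
grip_width: 0.0398
grip_force: 35.0
```

>>> move_arm --series "-2 0 0 0 0 0; -4 0 0 0 0 0; -6 0 0 0 0 0; -6 0 0 0 0 0; -6 0 0 0 0 0"

```text
time: 7.67
position: [0.4982, -0.1657, 0.0886]
tool_rot: [0.629, 0.777, 0.0, 0.0]
ft_force: [0.2, -0.1, -2.7]
grip_width: 0.0399
grip_force: 35.0
```

>>> move_arm --series "-2 0 0 0 0 0; -4 0 0 0 0 0; -5 0 0 0 0 0; -5 0 0 0 0 0; -5 0 0 0 0 0"

```text
time: 8.08
position: [0.4991, -0.1705, 0.0885]
tool_rot: [0.629, 0.777, 0.0, 0.0]
ft_force: [-0.3, -1.0, -2.2]
grip_width: 0.04
grip_force: 35.0
```

>>> move_arm --series "-1 0 0 0 0 0; -2 0 0 0 0 0; -3 0 0 0 0 0; -3 0 0 0 0 0; -3 0 0 0 0 0"

```text
time: 8.5
position: [0.4998, -0.1734, 0.0886]
tool_rot: [0.629, 0.777, -0.0, 0.0]
ft_force: [-0.4, -0.3, -2.9]
grip_width: 0.04
grip_force: 35.0
```

>>> move_arm --series "-1 0 0 0 0 0; -2 0 0 0 0 0; -3 0 0 0 0 0; -3 0 0 0 0 0; -3 0 0 0 0 0"

```text
time: 8.92
position: [0.5, -0.1755, 0.0885]
tool_rot: [0.629, 0.777, 0.0, -0.001]
ft_force: [0.4, 4.5, -2.0]
grip_width: 0.0398
grip_force: 35.0
```

Contact came only after about 25 mm of insertion, roughly 18 mm later than a recess would stop. This end is the bore, so I'll draw it off, raise it and check the kinematics for the tilt.

>>> move_arm --series "0 0 0 0 0 0; 10 0 0 0 0 0; 25 0 0 0 0 0; 50 0 0 0 0 0; 75 0 0 0 0 0; 85 0 -20 0 0 0; 85 0 -60 0 0 0; 85 0 -100 0 0 0"

```text
time: 9.58
position: [0.4803, -0.0908, 0.1882]
tool_rot: [0.628, 0.778, -0.001, -0.003]
ft_force: [2.4, -0.4, -2.5]
grip_width: 0.0396
grip_force: 35.0
```

>>> move_arm --series "0 0 -35 0 0 7; 0 0 -70 0 0 14; 0 0 -105 0 0 21; 0 0 -140 0 0 28; 0 0 -175 0 0 35; 0 0 -200 0 0 42; 0 0 -200 0 0 49; 0 0 -200 0 0 50"

```text
time: 10.25
position: [0.4825, -0.0926, 0.3901]
tool_rot: [0.899, 0.438, 0.001, 0.002]
ft_force: [-0.5, 0.3, -3.4]
grip_width: 0.0396
grip_force: 35.0
```

Run:
```python
from h import *
np.set_printoptions(precision=4,suppress=True)
o=robot.get_obs();q=o["q"];p=o["position"];print(o["time"],p,q,R.from_quat(o["tool_rot"]).as_matrix(),o["grip_force"])
D=[(.5285,1.4339,.2634,.566,.2436),(.7308,1.5624,.5497,.2896,.084),(.4624,1.783,.4936,-.1238,.1832),(.6258,1.8381,.4937,-.1427,.0906),(.4948,1.4952,.4906,.3468,.2446),(q[1],q[2],*p)]
A=[];b=[]
for q2,q3,x,y,z in D:
    s=q2+q3; A+=[[1,0,np.sin(q2),np.sin(s)],[0,1,np.cos(q2),np.cos(s)]]; b+=[np.sqrt(x*x+y*y-.11**2),z]
r=np.linalg.lstsq(np.array(A),np.array(b),rcond=None);print(r[0],r[1])
for T in(.15,.2,.25,.3):
  r0,h,L1,L2=r[0]
  for R_,Z in((.5,.4),(.55,.4),(.6,.4),(.65,.4),(.65,.3),(.7,.4)):
    a=R_-T-r0; c=Z-(h+T); d2=a*a+c*c; k=(d2-L1*L1-L2*L2)/(2*L1*L2)
    if abs(k)<1:
      q3=np.arccos(k);q2=np.arctan2(a,c)-np.arctan2(L2*np.sin(q3),L1+L2*np.cos(q3));print(T,R_,Z,'q2',q2.round(2),'q3',q3.round(2),'q5',(np.pi/2-q2-q3).round(2))
```

```text
10.25 [ 0.4825 -0.0926  0.3901] [-0.417   0.1891  1.5501 -0.0007  1.3984  0.2479] [[ 0.6169  0.787   0.0034]
 [ 0.787  -0.6169 -0.0023]
 [ 0.0003  0.0041 -1.    ]] 34.997961798508186
[0.0081 0.0078 0.4567 0.3888] [0.0016]
0.15 0.5 0.4 q2 0.04 q3 2.12 q5 -0.58
0.15 0.55 0.4 q2 0.14 q3 2.0 q5 -0.57
0.15 0.6 0.4 q2 0.24 q3 1.87 q5 -0.54
0.15 0.65 0.4 q2 0.34 q3 1.74 q5 -0.51
0.15 0.65 0.3 q2 0.47 q3 1.85 q5 -0.75
0.15 0.7 0.4 q2 0.44 q3 1.59 q5 -0.46
0.2 0.5 0.4 q2 0.02 q3 2.3 q5 -0.75
0.2 0.55 0.4 q2 0.12 q3 2.19 q5 -0.74
0.2 0.6 0.4 q2 0.22 q3 2.07 q5 -0.71
0.2 0.65 0.4 q2 0.31 q3 1.94 q5 -0.68
0.2 0.65 0.3 q2 0.48 q3 2.03 q5 -0.94
0.2 0.7 0.4 q2 0.4 q3 1.8 q5 -0.63
0.25 0.5 0.4 q2 0.03 q3 2.48 q5 -0.94
0.25 0.55 0.4 q2 0.13 q3 2.37 q5 -0.93
0.25 0.6 0.4 q2 0.22 q3 2.25 q5 -0.9
0.25 0.65 0.4 q2 0.3 q3 2.12 q5 -0.86
0.25 0.65 0.3 q2 0.53 q3 2.18 q5 -1.14
0.25 0.7 0.4 q2 0.39 q3 1.99 q5 -0.81
0.3 0.5 0.4 q2 0.11 q3 2.66 q5 -1.2
0.3 0.55 0.4 q2 0.19 q3 2.54 q5 -1.16
0.3 0.6 0.4 q2 0.27 q3 2.42 q5 -1.11
0.3 0.65 0.4 q2 0.34 q3 2.29 q5 -1.06
0.3 0.65 0.3 q2 0.62 q3 2.32 q5 -1.37
0.3 0.7 0.4 q2 0.41 q3 2.16 q5 -1.0
```

I turned the wrong way, so I'll undo that: the bore end must face radially outward before the tilt (−104° about tool z).

>>> move_arm --series "0 0 -10 0 0 -7; 0 0 -30 0 0 -14; 0 0 -50 0 0 -21; 0 0 -70 0 0 -28; 0 0 -90 0 0 -35; 0 0 -110 0 0 -42; 0 0 -120 0 0 -49; 0 0 -120 0 0 -56"

```text
time: 10.92
position: [0.4827, -0.0928, 0.5095]
tool_rot: [0.584, 0.812, -0.0, 0.001]
ft_force: [0.5, -1.1, -3.0]
grip_width: 0.0395
grip_force: 35.0
```

>>> move_arm --series "0 0 0 0 0 -7; 0 0 0 0 0 -14; 0 0 0 0 0 -21; 0 0 0 0 0 -28; 0 0 0 0 0 -35; 0 0 0 0 0 -42; 0 0 0 0 0 -48; 0 0 0 0 0 -48"

```text
time: 11.58
position: [0.4818, -0.0925, 0.5065]
tool_rot: [0.206, 0.979, 0.0, -0.002]
ft_force: [-0.1, 0.6, -3.1]
grip_width: 0.0394
grip_force: 35.0
```

>>> move_arm --series "-5 0 -20 0 -6 0; -10 0 -40 0 -12 0; -20 0 -65 0 -18 0; -30 0 -90 0 -24 0; -40 0 -115 0 -30 0; -50 0 -140 0 -36 0; -60 0 -165 0 -42 0; -60 0 -165 0 -42 0"

```text
time: 12.25
position: [0.5366, -0.1167, 0.6766]
tool_rot: [0.194, 0.912, -0.075, 0.354]
ft_force: [-0.6, 0.9, -2.0]
grip_width: 0.0399
grip_force: 35.0
```

Run:
```python
from h import *
np.set_printoptions(precision=4,suppress=True)
o=robot.get_obs();print(o["time"],o["position"],o["q"],R.from_quat(o["tool_rot"]).as_matrix(),o["grip_force"],o["grip_width"])
```

```text
12.25 [ 0.5366 -0.1167  0.6766] [-0.4175 -0.103   1.3246 -0.0002  1.1797 -1.5695] [[-0.6743  0.4064  0.6165]
 [ 0.3005  0.9137 -0.2737]
 [-0.6745  0.0007 -0.7382]] 34.99661319787265 0.03994606129052938
```

>>> move_arm --series "-15 0 -10 0 -6 0; -30 0 -20 0 -12 0; -45 0 -30 0 -18 0; -60 0 -40 0 -24 0; -75 0 -50 0 -30 0; -90 0 -60 0 -36 0; -103 0 -69 0 -42 0; -103 0 -69 0 -48 0"

```text
time: 12.92
position: [0.5653, -0.1297, 0.7954]
tool_rot: [0.147, 0.69, -0.147, 0.694]
ft_force: [0.9, 0.1, -1.5]
grip_width: 0.0395
grip_force: 35.0
```

>>> move_arm --series "0 0 0 0 0 0; 0 0 0 0 0 0; 0 0 0 0 0 0; 0 0 0 0 0 0; 0 0 0 0 0 0; 0 0 0 0 0 0"

```text
time: 13.42
position: [0.5653, -0.1299, 0.795]
tool_rot: [0.147, 0.691, -0.147, 0.692]
ft_force: [0.0, -0.4, -2.5]
grip_width: 0.0397
grip_force: 35.0
```

Run:
```python
from h import *
np.set_printoptions(precision=4,suppress=True)
o=robot.get_obs();print(o["time"],o["position"],o["q"],o["joint_velocities"],R.from_quat(o["tool_rot"]).as_matrix(),o["grip_force"],o["grip_width"])
ims=[robot.camera(c) for c in("scene","wrist")]
print([(np.array(r["xyz"]),round(r["p"],2)) for d in ims for t in("spacer_1_mid",) for r in robot.tip_of(d,t)])
save(cv2.resize(np.hstack([d["img"] for d in ims]),(800,300)),'z.png')
```

```text
13.4167 [ 0.5653 -0.1299  0.795 ] [-0.4185 -0.2027  1.6262  0.001   0.1464 -1.5717] [ 0.0001 -0.0019  0.0142  0.0003 -0.0075 -0.0002] [[ 0.0009  0.4063  0.9138]
 [-0.0003  0.9138 -0.4063]
 [-1.      0.0001  0.0009]] 34.99655469349818 0.03974538386364468
[(array([ 0.5748, -0.132 ,  0.7904]), 0.85)]
```

View pics/z.png

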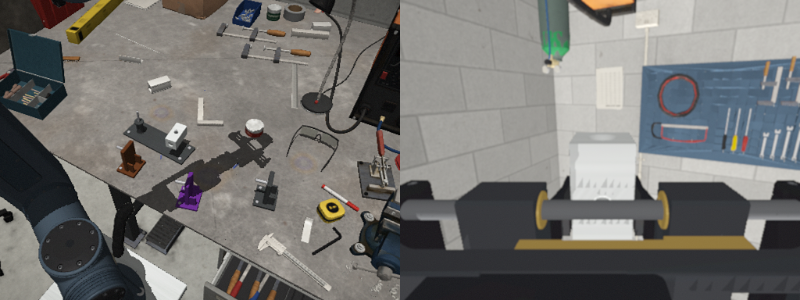

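The spacer is upright in the gripper (wrist view (602,180)), with the end that took the pin facing up. The left post is bare at (140,122), and the other spacer is still on its post at (176,133).

```bash
python3 -c "
from rig import robot; print(robot.hand_in())"
```

```text
the job is handed in; nothing more can be done
None
```

I've handed the job in: the left spacer's deep bore was found on the first end tried (about 25 mm onto the dark gauge pin), and it is held at rest bore-up with its middle about 0.79 m above the table, the other spacer still on its post; the hand-in call gave no verdict.

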